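Weigh the parts tote and stack it over the gut barrel

TASK

Weigh the blue parts tote: lift it by the orange grip of its hand scale until it hangs clear of the bench, and hold it still there for two seconds so that the scale settles. Then turn it so that its red end lies over the plain end of the grey tote, and set it down gently on the grey tote so that it stacks: level, dropped inside the rim and standing on the shoulders, not nested down onto the gut barrel. Let go, leave the grey tote where it stands, and do not disturb the other things on the bench.

Things in the scene. Friction and masses are not known exactly. Their poses are not given: they have to be found in the camera images.
- lower_tote: Grey open stack-nest tote, loose, 0.7 kg, gut barrel inside. Origin: centre of underside; +x along its length to its red end, z up. Mouth 200 (x) by 150 (y) mm outside, underside 174 by 124, 75 high, tapered, walls 4. +x end wall red with a red lip 14 mm out at the rim, the rest grey. Each long side has two grooves 22 mm wide at x = -62 and +22 mm, which form columns inside.
- shoulders (a point): Centre of the four flat column tops (shoulders) in the grey tote, 68 mm above its underside, 7 mm below the rim; each 18 mm wide, reaching in to 51 mm from the middle. A second tote turned half round (red end over plain end) stands on them, its underside at this height, with 8 mm of play all round; put in the same way round it nests deep.
- scale_tote: Blue tote of the same moulding, sizes and axes (origin: centre of underside, +x to its red end), clock parts inside, 0.4 to 0.75 kg in all. A steel bail of 8 mm bar crosses it along y at x = 0, top 116 mm above the underside, reaching out to y = +-83 mm; from its middle rises the brass tube of the hand scale (24 mm thick, top at 135 mm), then the orange grip.
- scale_grip (a point): Centre of the orange grip of the hand scale: an upright block 36 by 36 mm (faces square to the tote's x and y) and 34 mm high, on the tote's vertical axis, 157 mm above its underside when the scale is slack (grip spans 140 to 174 mm). It can be pinched from above across either pair of faces. Its axes are the tote's.
- scale (a joint): Draw of the hand scale in m: how far the orange grip is pulled up out of its tube; 0 slack, at most 0.06. Spring 220 N/m with a preload of 0.9 N, damped (10 N s/m): the tote hanging freely draws it about 14 to 28 mm, so it leaves the bench only after the grip has risen that far.
- scale_tote_red (a point): Middle of the red end's rim of the blue tote, 94 mm along +x and 72 mm above its underside.
- lower_tote_red (a point): Middle of the red end's rim of the grey tote, 94 mm along +x and 72 mm above its underside.
- gut_barrel: Coiled-gut clock barrel, a loose steel drum 64 mm across and 37 mm high standing inside the grey tote near its middle; origin: centre of its underside. Nothing may bear on it.
- winding_jig: Bystander: hand-cranked wooden winding jig fixed on the bench, base 160 by 140 mm, 125 mm high, crank on its -x side reaching 137 mm from the origin; origin: centre of its underside.
- hood_column: Bystander: dark turned walnut column standing upright, 64 mm across at the foot, 210 mm high; origin: centre of its underside.
- rivet_tin: Bystander: copper tin 76 mm across, 60 mm high; origin: centre of its underside.
- crutch_rod: Bystander: flat-lying brass rod with a fork, about 190 mm along its y, 40 mm wide, 8 mm high; origin at the middle of the rod.
Mind the look-alikes: they are no part of the job. What is meant by the gut_barrel is not green, and is the larger of those in its own colour.

How it is judged:
By the outcome, as a careful person would: the job done as asked, in the order asked, and still so for the second after the job is handed in, with the robot touching nothing.
It also fails if it takes over 51 s, if anything falls off the work surface, if the arm or the gripper's body presses on something with over 40 N, if the wrist force passes 120 N, or if a joint passes its speed limit or range.

ROBOT

A 7-joint arm with a two-finger parallel gripper is mounted at the origin on the work surface. World frame = base frame: x ahead of the robot, y to its left, z up, the work surface at z = 0. Lengths are in m, angles in degrees, forces in N, time in s.
With the tool pointing down it reaches from about 0.425 to 0.8 m from the base axis. Payload 8.3 kg.
Tool frame: the origin (TCP) lies between the finger pads; the fingertips stand 11 mm ahead of it and the grasp point (between the pads) lies 8 mm behind it; y points along the fingers, z is the direction in which the jaws open and shut, and the axes are right-handed (so a half turn about y gives the same grasp; the last joint's range is limited). The gripper opens to 85 mm and grips with 20 to 120 N. Pads are 22 mm wide; open, the fingers measure 114 mm over their backs; the gripper's body (76 mm by 85 mm) begins 54 mm behind the grasp point. The pads swing forward as they close: fully open they stand 13 mm farther back than shut.
Start: joints at [71.511, 21.967, 0.94, 78.501, -0.361, 79.538, -2.664], TCP at [0.161, -0.604, 0.242] pointing down, gripper open.
Joint ranges: [-169.22, 169.22], [-14.56, 117.87], [-87.37, 89.26], [10.42, 133.3], [-82.24, 262.24], [0.94, 117.77], [-172.7, 172.7]. Speed limits (degrees/s): [136.94, 136.94, 172.46, 172.46, 180, 180, 180].

INTERFACE

Orientations are given as a 3x3 rotation matrix whose columns are the frame's x, y, z axes.
In Python, from plant import get_state, camera, camera_params, job_done, search_frame, spot_point gives the robot as it stands.
- The arm moves only by the shell command python3 -m crank 'ROWS' [OPENING] [FORCE]. ROWS is text: rows parted by semicolons, each of 6 numbers parted by spaces: the shift along the tool's x, y, z in mm, then the turn, a rotation vector about the tool's x, y, z in degrees. In form: x y z wx wy wz; .... A call has 1 to 5 rows; each row shifts and turns the commanded pose from where the row before left it, along the tool's axes as they then stand; what a row does not reach is not made up. A row lasts 1/8 s, in which the tool goes at most 62.5 mm and 10.7 degrees, less where a joint would pass 70% of its speed; a pose out of reach is approached as far as the arm can. A call with a gripper value outside its range is refused whole. OPENING is the finger opening in mm, from 0 to 85.4, set as the call begins (- or left out, the last holds). The fingers move at their own pace and stop on an object; FORCE is the grip in N (left out, the last holds). Time passes only in rows, so rows that do not move let the fingers close. It gives the time, the measured TCP pose, the force and the opening at its end, in the units of the state.
- get_state(): the state, without advancing time (a new reading comes with each control period).
- camera(name): name is "side" or "top" or "wrist"; returns the picture (400x640x3 uint8, red, green, blue); there is no depth.
- camera_params(name): a dict with "fx", "fy", "cx", "cy" (pixels), "k1" (the pictures are not rectified: a ray, as slopes to the right and down, at radius r is drawn at 1 + k1 r^2 times it, then the intrinsics apply), "pose" (4x4, takes a point from camera to world coordinates). Camera axes: x right, y down, z forward; pixel columns grow to the right and rows downward; lengths in m; the calibration is good to about 2 mm. A picture is of the moment at which its call begins: read the wrist's pose just before it. camera_params takes no time and is no camera call; for the wrist camera it gives the pose at the moment of the call.
- job_done(): hands the job in, once; it reports no verdict.
Trained networks look in the newest picture that a camera, given by its name, has taken for a name from the list of things; names that differ only in an ending like _2 or _b are one class to them, and where a whole thing is asked for, a point or a joint stands for the part that bears it (a point fixed in the world has none). Each returns a list of dicts, best first, with "p" (0 to 1); they miss things now and then, are a little off and sometimes report something else, mostly with a low value. They report only what shows in the picture. A call takes as long as a camera call. They do not tell look-alikes from the thing itself.
- search_frame(thing, camera): "location" ([x, y, z] in m, in world coordinates, good to about 4 mm: the middle of the surface that is visible of it).
- spot_point(thing, camera): "location" ([x, y, z] in m, in world coordinates, good to about 4 mm: a listed point, or the origin of a listed thing).
The state is a dict: "t": time; "q": joint angles; "joint_vel": joint speeds; "effort": joint torques, N m; "eef_pos": TCP position; "ee_rot": TCP orientation; "ft_force": force on the tool from outside, world axes, zero at the start; "ft_torque": the same for the moment, N m; "finger_gap": finger opening in m.
Only numpy, scipy, OpenCV 4.12 (cv2) and the standard library are available. Lean on these libraries where they do the work, as an engineer would, in place of code of your own. Each camera call takes 0.05 s, during which the arm holds its last target.

## Working session

There is one attempt and no reset: what is moved stays moved. The work goes in short steps, Python scripts to look and compute and a shell command to move; the robot and the scene stay as the last step left them, time stands still between calls to the robot, and variables do not carry over. Pictures are saved under pics/ and viewed, and the job is handed in when it is done.

```bash
mkdir -p pics; ls; python3 - <<'E'
from plant import *
import cv2,numpy as np
s=get_state();print(s['t'],s['eef_pos'],s['ee_rot'],s['finger_gap'],s['ft_force'])
for n in['top','side','wrist']:
    p=camera_params(n);print(n,p)
    cv2.imwrite(f'pics/{n}0.png',camera(n)[:,:,::-1])
    for th in ['lower_tote','scale_tote']:
        print(th,[(d['p'],np.round(d['location'],3)) for d in spot_point(th,n)][:3])
E
```

```text
pics
0.0 [ 0.16046877 -0.60354481  0.2412579 ] [[-9.66430911e-01 -5.24032216e-04  2.56926096e-01]
 [-2.56926630e-01  1.90359622e-03 -9.66429037e-01]
 [ 1.73564033e-05 -9.99998051e-01 -1.97433206e-03]] 0.08550420417053824 [-0.29067704 -0.16829528  0.67629571]
top {'fx': 468.24002040045133, 'fy': 468.24002040045133, 'cx': 320.2276108947013, 'cy': 202.94323814134998, 'k1': -0.03132268321918023, 'pose': array([[-0.02106182, -0.99914054,  0.0357013 ,  0.51030548],
       [-0.99975857,  0.02082433, -0.00701087, -0.01375426],
       [ 0.00626139, -0.03584034, -0.99933791,  1.46002235],
       [ 0.        ,  0.        ,  0.        ,  1.        ]])}
lower_tote [(0.7, array([ 0.484, -0.168, -0.002]))]
scale_tote []
side {'fx': 481.2413145845235, 'fy': 481.2413145845235, 'cx': 318.5919431147485, 'cy': 190.78249685038523, 'k1': 0.03864897602192355, 'pose': array([[-0.72056101, -0.34069527,  0.60391934, -0.22528453],
       [-0.69332777,  0.34220058, -0.63418874,  0.79743225],
       [ 0.00940356, -0.87568573, -0.48278988,  0.76692518],
       [ 0.        ,  0.        ,  0.        ,  1.        ]])}
lower_tote [(0.87, array([ 0.487, -0.166, -0.001])), (0.42, array([0.531, 0.166, 0.155]))]
scale_tote [(0.69, array([ 0.529,  0.164, -0.   ]))]
wrist {'fx': 310.1864723666954, 'fy': 310.1864723666954, 'cx': 312.95976330023746, 'cy': 204.2883077573248, 'k1': -0.020846668267282625, 'pose': array([[ 2.57357485e-01, -9.28074950e-01, -2.69154253e-01,
         2.29608133e-01],
       [-9.66316129e-01, -2.47320683e-01, -7.11731579e-02,
        -5.86554321e-01],
       [-5.13388558e-04,  2.78405041e-01, -9.60463622e-01,
         3.72807625e-01],
       [ 0.00000000e+00,  0.00000000e+00,  0.00000000e+00,
         1.00000000e+00]])}
lower_tote []
scale_tote []
```

View pics/top0.png

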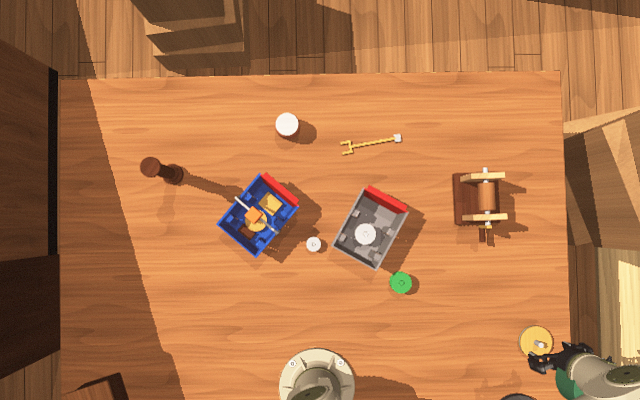

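View pics/side0.png

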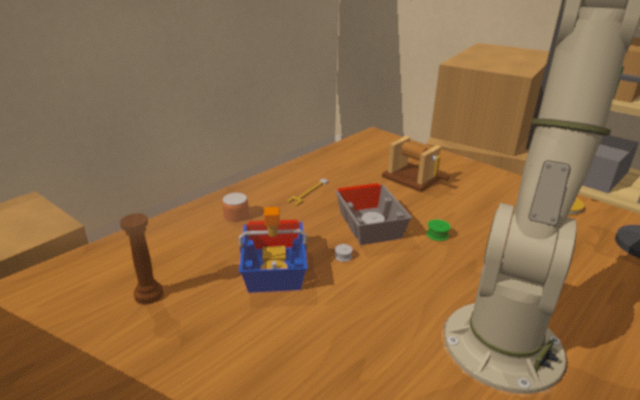

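```bash
python3 - <<'E'
import cv2,numpy as np
im=cv2.imread('pics/top0.png')
c=cv2.resize(im[160:280,210:420],None,fx=3.8,fy=3.8,interpolation=cv2.INTER_CUBIC);print(c.shape)
cv2.imwrite('pics/crop1.png',c)
E
cat > h.py <<'E'
from plant import *
import cv2,numpy as np
def ray(P,u,v):
    K=np.array([[P['fx'],0,P['cx']],[0,P['fy'],P['cy']],[0,0,1]])
    xy=np.array([(u-P['cx'])/P['fx'],(v-P['cy'])/P['fy']]); p=xy.copy()
    for _ in range(10): p=xy/(1+P['k1']*(p@p))
    d=P['pose'][:3,:3]@np.array([p[0],p[1],1]); return P['pose'][:3,3],d
def at_z(P,u,v,z):
    o,d=ray(P,u,v); return o+d*(z-o[2])/d[2]
def proj(P,X):
    T=np.linalg.inv(P['pose']); p=T[:3,:3]@np.asarray(X)+T[:3,3]; s=p[:2]/p[2]
    s=s*(1+P['k1']*(s@s)); return np.array([P['fx']*s[0]+P['cx'],P['fy']*s[1]+P['cy']])
def Rz(a): c,s=np.cos(a),np.sin(a); return np.array([[c,-s,0],[s,c,0],[0,0,1]])
E
python3 - <<'E'
from h import *
for n in ['top','side']:
    camera(n)
    for th in ['scale_tote','scale_grip','scale_tote_red','lower_tote_red','shoulders','gut_barrel']:
        print(n,th,[(d['p'],np.round(d['location'],3)) for d in spot_point(th,n)][:4])
print(get_state()['t'])
E
```

```text
(456, 798, 3)
top scale_tote [(0.98, array([0.53 , 0.166, 0.   ]))]
top scale_grip [(0.5, array([0.532, 0.164, 0.157]))]
top scale_tote_red [(0.73, array([0.596, 0.1  , 0.074]))]
top lower_tote_red [(0.67, array([ 0.562, -0.215,  0.076])), (0.38, array([ 0.565, -0.509, -0.002]))]
top shoulders [(0.73, array([ 0.48 , -0.165,  0.069]))]
top gut_barrel [(0.73, array([0.53 , 0.166, 0.001])), (0.71, array([ 0.315, -0.26 , -0.002])), (0.68, array([ 0.439,  0.004, -0.001])), (0.67, array([ 0.467, -0.155,  0.   ]))]
side scale_tote [(0.63, array([ 0.529,  0.165, -0.002]))]
side scale_grip [(0.58, array([0.529, 0.164, 0.158]))]
side scale_tote_red [(0.78, array([0.598, 0.106, 0.071]))]
side lower_tote_red [(0.82, array([ 0.566, -0.217,  0.071])), (0.56, array([0.596, 0.105, 0.073]))]
side shoulders [(0.73, array([ 0.75 , -0.188,  0.003])), (0.65, array([ 0.48 , -0.169,  0.063])), (0.59, array([ 0.801,  0.072, -0.003]))]
side gut_barrel [(0.67, array([ 0.316, -0.262, -0.   ])), (0.59, array([ 0.441, -0.001, -0.001])), (0.48, array([ 0.466, -0.159,  0.008]))]
1.15
```

View pics/crop1.png

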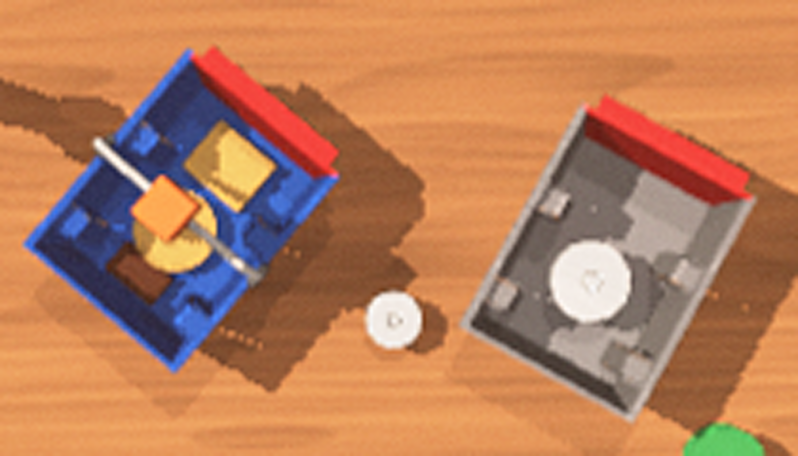

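```bash
python3 - <<'E'
from h import *
P=camera_params('top')
for nm,cs in dict(blue=[(25,243),(177,370),(337,180),(191,52)],grey=[(465,322),(632,417),(753,200),(585,107)]).items():
    W=np.array([at_z(P,u/3.8+210-.4,v/3.8+160-.4,.075)[:2] for u,v in cs])
    ctr=W.mean(0); e=[(W[3]-W[0]),(W[2]-W[1])]; w=[(W[1]-W[0]),(W[2]-W[3])]
    print(nm,ctr.round(4),[np.linalg.norm(x).round(4) for x in e+w],[np.degrees(np.arctan2(x[1],x[0])).round(1) for x in e],[np.degrees(np.arctan2(x[1],x[0])).round(1)+90 for x in w])
q=at_z(P,165/3.8+209.6,207/3.8+159.6,.174);print('grip',q)
E
```

```text
blue [0.5276 0.1623] [np.float64(0.1968), np.float64(0.1926), np.float64(0.1542), np.float64(0.1517)] [np.float64(-42.0), np.float64(-41.2)] [np.float64(-40.900000000000006), np.float64(-42.400000000000006)]
grey [ 0.4816 -0.1686] [np.float64(0.1919), np.float64(0.1935), np.float64(0.1491), np.float64(0.1498)] [np.float64(-30.5), np.float64(-30.7)] [np.float64(-30.799999999999997), np.float64(-30.200000000000003)]
grip [0.52952363 0.16233573 0.174     ]
```

```bash
cat > plan.py <<'E'
from h import *
from scipy.spatial.transform import Rotation as R
def down(yaw):  # tool z at yaw, y down
    a=np.radians(yaw); z=np.array([np.cos(a),np.sin(a),0]); y=np.array([0,0,-1.]); x=np.cross(y,z); return np.c_[x,y,z]
def rows(poses,p=None,Rm=None):
    s=get_state(); p=s['eef_pos'] if p is None else p; Rm=s['ee_rot'] if Rm is None else Rm
    out=[]
    for (q,Rq) in poses:
        d=np.round(Rm.T@(np.asarray(q)-p)*1000); w=np.round(R.from_matrix(Rm.T@Rq).as_rotvec(degrees=True),1)
        p=p+Rm@(d/1000); Rm=Rm@R.from_rotvec(w,degrees=True).as_matrix()
        out.append(' '.join('%g'%(v+0) for v in [*d,*w]))
    for i in range(0,len(out),5): print('; '.join(out[i:i+5]))
    return p,Rm
def path(p0,yaw0,p1,yaw1,n,polar=True,smooth=True):
    """yaw not wrapped"""
    res=[]
    for i in range(1,n+1):
        t=i/n
        if smooth: t=t*t*(3-2*t)*.6+.4*t
        if polar:
            r0,r1=np.hypot(*p0[:2]),np.hypot(*p1[:2]); a0,a1=np.arctan2(p0[1],p0[0]),np.arctan2(p1[1],p1[0])
            r=r0+t*(r1-r0);a=a0+t*(a1-a0); q=[r*np.cos(a),r*np.sin(a),p0[2]+t*(p1[2]-p0[2])]
        else: q=np.array(p0)+t*(np.array(p1)-np.array(p0))
        res.append((q,down(yaw0+t*(yaw1-yaw0))))
    return res
E
python3 - <<'E'
from plan import *
s=get_state();p0=s['eef_pos']
p1=np.array([.5295,.1615,.29])
L=path(p0,-75.1,p1,138.4,25)
print(rows(L))
E
```

```text
-19 -1 -2 0 -4 0; -24 -1 -1 0 -5.2 0; -29 -1 0 0 -6.1 0; -33 -2 2 0 -7.2 0; -37 -2 4 0 -7.9 0
-39 -2 8 0 -8.7 0; -41 -2 12 0 -9.3 0; -43 -2 16 0 -9.9 0; -41 -2 21 0 -10.3 0; -41 -3 26 0 -10.7 0
-38 -2 31 0 -10.9 0; -36 -3 35 0 -11 0; -31 -2 38 0 -11.1 0; -26 -3 41 0 -11.1 0; -22 -2 43 0 -10.9 0
-16 -2 43 0 -10.6 0; -11 -3 44 0 -10.3 0; -6 -2 42 0 -9.9 0; -2 -2 40 0 -9.3 0; 2 -2 37 0 -8.7 0
5 -2 33 0 -8 0; 6 -1 29 0 -7.1 0; 8 -2 25 0 -6.1 0; 7 -1 21 0 -5.2 0; 7 -1 15 0 -4 0
(array([0.52928782, 0.16143717, 0.29033441]), array([[ 6.64051804e-01,  2.89616562e-05, -7.47686566e-01],
       [ 7.47686563e-01,  6.15127189e-05,  6.64051805e-01],
       [ 6.52242736e-05, -9.99999998e-01,  1.91933907e-05]]))
```

```bash
python3 -m crank '-19 -8 -2 0 -4 0; -24 -8 -1 0 -5.2 0; -29 -6 0 0 -6.1 0; -33 -5 2 0 -7.2 0; -37 -2 4 0 -7.9 0' 85
```

```text
t: 1.78
eef_pos: [0.2909, -0.5415, 0.2724]
ee_rot: [[-0.698, 0.001, 0.716], [-0.716, -0.001, -0.698], [-0.0, -1.0, 0.001]]
ft_force: [1.2, -0.2, 0.8]
finger_gap: 0.0852
```

```bash
python3 -m crank '-39 -2 8 0 -8.7 0; -41 -2 12 0 -9.3 0; -43 -2 16 0 -9.9 0; -41 -2 21 0 -10.3 0; -41 -3 26 0 -10.5 0'
```

```text
t: 2.4
eef_pos: [0.4536, -0.3898, 0.283]
ee_rot: [[0.079, 0.001, 0.997], [-0.997, -0.0, 0.079], [0.0, -1.0, 0.001]]
ft_force: [0.0, -1.2, -0.3]
finger_gap: 0.085
```

```bash
python3 -m crank '-38 -2 31 0 -10.5 0; -36 -1 35 0 -10.5 0; -31 -1 38 0 -10.5 0; -26 0 41 0 -10.5 0; -22 0 43 0 -10.5 0'
```

```text
t: 3.02
eef_pos: [0.5595, -0.17, 0.2872]
ee_rot: [[0.839, 0.001, 0.543], [-0.543, 0.0, 0.839], [0.001, -1.0, 0.001]]
ft_force: [0.9, -0.1, 0.4]
finger_gap: 0.0851
```

```bash
python3 - <<'E'
from plan import *
s=get_state();p0=s['eef_pos'];z=s['ee_rot'][:,2];y=np.degrees(np.arctan2(z[1],z[0]));print(y,s['q'],p0)
L=path(p0,y,np.array([.5295,.1615,.29]),138.4,11)
rows(L)
E
```

```text
57.079416164241714 [ 39.90854474  19.28039185 -34.6232197   79.48319322  10.85187998
  84.48463924  62.85267962] [ 0.55954883 -0.17000776  0.28721565]
-7 0 16 0 -4.1 0.1; -8 0 24 0 -6.1 0; -10 -1 31 0 -7.6 0; -8 0 36 -0.1 -8.7 0; -5 0 39 0 -9.4 0
-2 -1 39 0 -9.6 0; 3 0 39 0 -9.3 0; 5 0 35 0 -8.7 0; 8 0 31 0 -7.7 -0.1; 8 -1 23 0 -6 0
6 0 15 0 -4.1 0
```

```bash
python3 -m crank '-7 0 16 0 -4.1 0; -8 0 24 0 -6.1 0; -10 -1 31 0 -7.6 0; -8 0 36 0 -8.7 0; -5 0 39 0 -9.4 0'
```

```text
t: 3.65
eef_pos: [0.5714, -0.02, 0.2882]
ee_rot: [[0.999, 0.001, -0.05], [0.05, 0.0, 0.999], [0.001, -1.0, 0.0]]
ft_force: [1.1, 0.4, 0.2]
finger_gap: 0.0849
```

```bash
python3 -m crank '-2 -1 39 0 -9.6 0; 3 0 39 0 -9.3 0; 5 0 35 0 -8.7 0; 8 0 31 0 -7.7 0; 8 -1 23 0 -6 0'
```

```text
t: 4.28
eef_pos: [0.5371, 0.1466, 0.2903]
ee_rot: [[0.717, 0.001, -0.698], [0.698, 0.001, 0.717], [0.001, -1.0, -0.0]]
ft_force: [0.3, -0.1, -0.1]
finger_gap: 0.0847
```

```bash
python3 -m crank '6 0 15 0 -4.1 0; 0 0 0 0 0 0; 0 0 0 0 0 0'; python3 - <<'E'
from plan import *
s=get_state();z=s['ee_rot'][:,2];print(s['q'],s['eef_pos'],np.degrees(np.arctan2(z[1],z[0])))
P=camera_params('wrist');im=camera('wrist');cv2.imwrite('pics/w1.png',im[:,:,::-1])
np.save('Pw1.npy',P,allow_pickle=True)
for th in ['scale_grip','scale_tote','scale_tote_red']:
    print(th,[(d['p'],np.round(d['location'],4)) for d in spot_point(th,'wrist')][:3])
E
```

```text
t: 4.65
eef_pos: [0.5324, 0.1582, 0.2897]
ee_rot: [[0.673, 0.001, -0.74], [0.74, -0.0, 0.673], [0.0, -1.0, -0.001]]
ft_force: [-0.3, -1.0, -0.5]
finger_gap: 0.0849
[ 22.98078239  20.22310667 -55.90114225  83.19192047  16.72231714
  85.32765546 105.1270071 ] [0.53235265 0.15817884 0.28965775] 137.73290144931354
scale_grip [(0.8, array([0.5274, 0.164 , 0.1579]))]
scale_tote [(0.72, array([ 5.294e-01,  1.649e-01, -4.000e-04]))]
scale_tote_red [(0.64, array([0.5973, 0.1027, 0.0689]))]
```

View pics/w1.png

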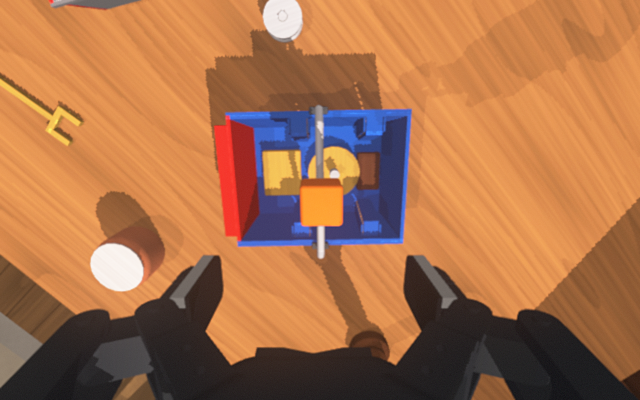

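```bash
python3 - <<'E'
from plan import *
P=np.load('Pw1.npy',allow_pickle=True).item()
im=cv2.imread('pics/w1.png')
c=cv2.resize(im[85:265,200:430],None,fx=3.4,fy=3.3,interpolation=cv2.INTER_CUBIC);cv2.imwrite('pics/c2.png',c)
h=cv2.cvtColor(im,cv2.COLOR_BGR2HSV)
m=((h[:,:,0]>5)&(h[:,:,0]<18)&(h[:,:,1]>200)&(h[:,:,2]>215)).astype(np.uint8)
m[:170]=0;m[240:]=0;m[:,:290]=0;m[:,355:]=0
r=cv2.minAreaRect(cv2.findNonZero(m));print(r,m.sum())
b=cv2.boxPoints(r);W=np.array([at_z(P,u,v,.174)[:2] for u,v in b]);print(W.round(4),W.mean(0))
for i in range(4):
    e=W[(i+1)%4]-W[i];print(np.linalg.norm(e),np.degrees(np.arctan2(e[1],e[0])))
# model overlay of tote
def ov(x,y,yaw):
    for X in [(-.1,-.075,.075),(-.1,.075,.075),(.1,-.075,.075),(.1,.075,.075),(0,.083,.112),(0,-.083,.112),(.018,.018,.174),(-.018,-.018,.174),(-.018,.018,.174),(.018,-.018,.174)]:
        q=proj(P,Rz(np.radians(yaw))@np.array(X)+[x,y,0]);print(X,q.round(1))
ov(*W.mean(0),-41.6)
E
```

```text
((321.0, 205.0), (38.0, 42.0), 90.0) 1467
[[0.531  0.1394]
 [0.5057 0.1624]
 [0.5271 0.1872]
 [0.5534 0.1634]] [0.52931913 0.16310353]
0.03418432426995351 137.77790829888156
0.03283190936082108 49.259852030810265
0.03542745086252604 -42.22156599494963
0.03282361811018508 -132.90991446753665
(-0.1, -0.075, 0.075) [411.9 111. ]
(-0.1, 0.075, 0.075) [402.4 241. ]
(0.1, -0.075, 0.075) [225.3 113.1]
(0.1, 0.075, 0.075) [236.3 242.6]
(0, 0.083, 0.112) [319.9 262. ]
(0, -0.083, 0.112) [319.1 102.8]
(0.018, 0.018, 0.174) [299.8 226. ]
(-0.018, -0.018, 0.174) [343.1 183.9]
(-0.018, 0.018, 0.174) [342.4 225.6]
(0.018, -0.018, 0.174) [298.8 184.3]
```

View pics/c2.png

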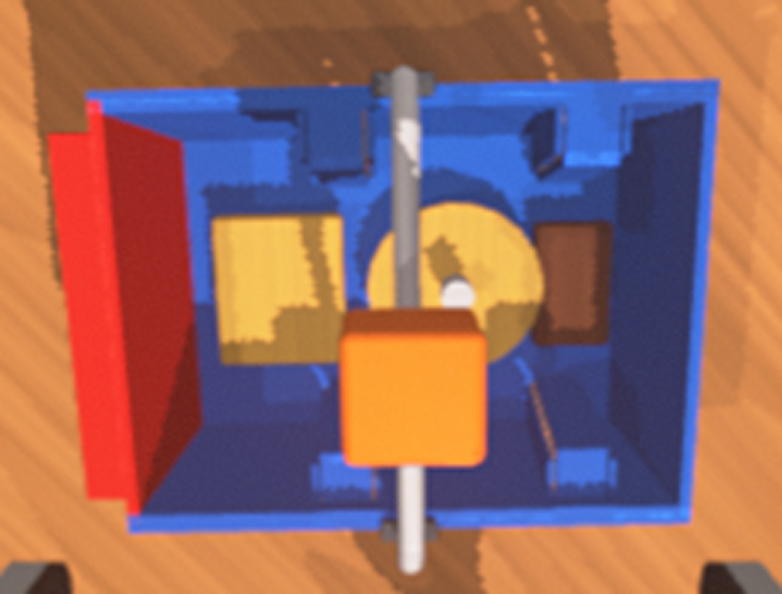

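```bash
python3 - <<'E'
from plan import *
s=get_state();p0=s['eef_pos'];z=s['ee_rot'][:,2];y=np.degrees(np.arctan2(z[1],z[0]))
L=path(p0,y,np.array([.529,.1635,p0[2]]),138.1,2)+path([.529,.1635,p0[2]],138.1,[.529,.1635,.151],138.1,8)
rows(L)
E
```

```text
1 0 3 0 -0.2 0; 1 0 3 0 -0.2 0; 0 10 0 0 0 0; 0 17 0 0 0 0; 0 20 0 0 0 0
0 22 0 0 0 0; 0 22 0 0 0 0; 0 20 0 0 0 0; 0 17 0 0 0 0; 0 10 0 0 0 0
```

```bash
python3 -m crank '1 0 3 0 -0.2 0; 1 0 3 0 -0.2 0; 0 10 0 0 0 0; 0 17 0 0 0 0; 0 20 0 0 0 0'; python3 - <<'E'
from plan import *
s=get_state();z=s['ee_rot'][:,2];print(s['eef_pos'],np.degrees(np.arctan2(z[1],z[0])))
E
```

```text
t: 5.48
eef_pos: [0.5288, 0.1638, 0.2407]
ee_rot: [[0.667, -0.0, -0.745], [0.745, -0.0, 0.667], [-0.0, -1.0, 0.0]]
ft_force: [0.1, 0.0, -0.2]
finger_gap: 0.0851
[0.52884252 0.16376265 0.24074645] 138.17230420751358
```

```bash
python3 -m crank '0 22 0 0 0 0; 0 22 0 0 0 0; 0 20 0 0 0 0; 0 18 0 0 0 0; 0 8 0 0 0 0'; python3 -m crank '0 0 0 0 0 0' ; python3 - <<'E'
from h import *
cv2.imwrite('pics/w2.png',camera('wrist')[:,:,::-1])
E
```

```text
t: 6.1
eef_pos: [0.5283, 0.1636, 0.1506]
ee_rot: [[0.667, -0.002, -0.745], [0.745, -0.0, 0.667], [-0.002, -1.0, 0.001]]
ft_force: [-0.8, 0.4, -0.5]
finger_gap: 0.0849
t: 6.22
eef_pos: [0.5288, 0.1639, 0.1518]
ee_rot: [[0.667, -0.001, -0.745], [0.745, 0.0, 0.667], [-0.001, -1.0, 0.001]]
ft_force: [-0.6, -0.7, 0.9]
finger_gap: 0.0851
```

View pics/w2.png

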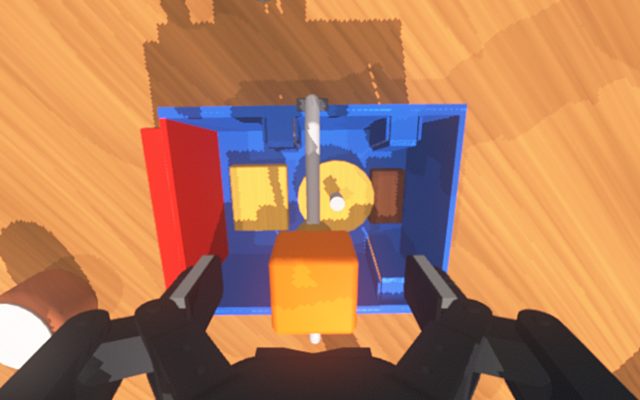

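The orange grip (px 272–357, centre ≈ 314) sits midway between the pads (px 222 and 405), and the bail lies clear below, so I'll close.

```bash
python3 -m crank '0 0 0 0 0 0; 0 0 0 0 0 0; 0 0 0 0 0 0; 0 0 0 0 0 0; 0 0 0 0 0 0' 20 70; python3 -m crank '0 0 0 0 0 0; 0 0 0 0 0 0'
```

```text
t: 6.9
eef_pos: [0.5291, 0.1643, 0.1529]
ee_rot: [[0.666, 0.001, -0.746], [0.746, 0.0, 0.666], [0.001, -1.0, -0.0]]
ft_force: [-2.4, -0.7, 4.9]
finger_gap: 0.0353
t: 7.15
eef_pos: [0.5291, 0.1643, 0.1529]
ee_rot: [[0.666, 0.001, -0.746], [0.746, 0.0, 0.666], [0.001, -1.0, -0.0]]
ft_force: [-1.6, -1.4, 5.5]
finger_gap: 0.0349
```

```bash
python3 -m crank '0 -4 0 0 0 0; 0 -8 0 0 0 0; 0 -8 0 0 0 0; 0 -8 0 0 0 0; 0 -8 0 0 0 0'; python3 -m crank '0 -10 0 0 0 0; 0 -12 0 0 0 0; 0 -12 0 0 0 0; 0 -8 0 0 0 0; 0 -4 0 0 0 0'; python3 -m crank '0 0 0 0 0 0; 0 0 0 0 0 0; 0 0 0 0 0 0; 0 0 0 0 0 0; 0 0 0 0 0 0'; python3 - <<'E'
from plan import *
cv2.imwrite('pics/s3.png',camera('side')[:,:,::-1])
P=camera_params('wrist');np.save('Pw3.npy',P,allow_pickle=True)
cv2.imwrite('pics/w3.png',camera('wrist')[:,:,::-1])
for c in ['side','wrist']:
  for th in ['scale_tote','scale_grip','scale_tote_red']:
    print(c,th,[(d['p'],np.round(d['location'],4)) for d in spot_point(th,c)][:2])
E
```

```text
t: 7.78
eef_pos: [0.5289, 0.164, 0.1889]
ee_rot: [[0.667, -0.0, -0.745], [0.745, -0.0, 0.667], [-0.0, -1.0, 0.0]]
ft_force: [0.3, 0.4, -4.9]
finger_gap: 0.0346
t: 8.4
eef_pos: [0.5292, 0.1641, 0.235]
ee_rot: [[0.667, 0.001, -0.745], [0.745, 0.0, 0.667], [0.001, -1.0, -0.0]]
ft_force: [0.2, 0.2, -4.5]
finger_gap: 0.035
t: 9.02
eef_pos: [0.529, 0.164, 0.2343]
ee_rot: [[0.667, -0.0, -0.745], [0.745, 0.0, 0.667], [-0.0, -1.0, 0.0]]
ft_force: [0.2, -0.1, -5.1]
finger_gap: 0.0349
side scale_tote [(0.83, array([0.5324, 0.1631, 0.0646]))]
side scale_grip [(0.64, array([0.5303, 0.1646, 0.2396]))]
side scale_tote_red [(0.84, array([0.5973, 0.1041, 0.139 ])), (0.51, array([ 0.4887, -0.1678, -0.0027]))]
wrist scale_tote [(0.83, array([0.5308, 0.1642, 0.0688]))]
wrist scale_grip [(0.93, array([0.5287, 0.1621, 0.2347]))]
wrist scale_tote_red [(0.62, array([0.5983, 0.1028, 0.1372]))]
```

View pics/s3.png

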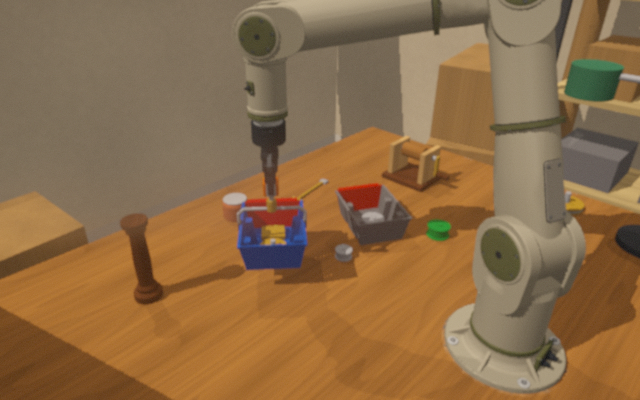

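View pics/w3.png

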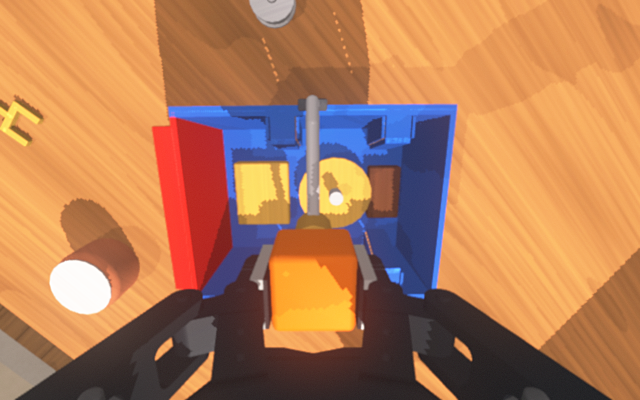

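The tote hangs level about 65 mm above the bench, with roughly 5 N on the wrist. I'll hold it still now.

```bash
for i in 1 2 3 4; do python3 -m crank '0 0 0 0 0 0; 0 0 0 0 0 0; 0 0 0 0 0 0; 0 0 0 0 0 0; 0 0 0 0 0 0' | egrep 't:|ft_f|eef'; done; python3 - <<'E'
from plan import *
s=get_state();p0=s['eef_pos'];z=s['ee_rot'][:,2];y=np.degrees(np.arctan2(z[1],z[0]));print(y,s['q'],p0)
L=path(p0,y,np.array([.484,-.1685,.335]),y-169-0.0,26)
rows(L)
E
```

```text
t: 10.05
eef_pos: [0.529, 0.164, 0.2343]
ee_rot: [[0.667, 0.0, -0.745], [0.745, 0.0, 0.667], [0.0, -1.0, 0.0]]
ft_force: [-0.4, 0.1, -3.7]
t: 10.68
eef_pos: [0.529, 0.164, 0.2343]
ee_rot: [[0.667, 0.0, -0.745], [0.745, 0.0, 0.667], [0.0, -1.0, 0.0]]
ft_force: [0.3, -0.1, -4.8]
t: 11.3
eef_pos: [0.529, 0.164, 0.2344]
ee_rot: [[0.667, 0.0, -0.745], [0.745, 0.0, 0.667], [0.0, -1.0, 0.0]]
ft_force: [0.9, 0.2, -5.1]
t: 11.92
eef_pos: [0.529, 0.164, 0.2343]
ee_rot: [[0.667, 0.0, -0.745], [0.745, 0.0, 0.667], [0.0, -1.0, 0.0]]
ft_force: [0.4, -0.2, -4.8]
138.18843652132009 [ 22.52118112  21.7648467  -55.47785602  88.82305206  18.13199742
  78.98543044 103.65565826] [0.52898469 0.16403056 0.23434467]
-4 -2 -5 0 3 0; -5 -2 -7 0 3.9 0; -5 -3 -8 0 4.6 0; -5 -3 -9 0 5.4 0; -6 -4 -12 0 5.9 0
-4 -3 -12 0 6.5 0; -4 -5 -14 0 7 0; -3 -4 -15 0 7.4 0; -1 -5 -16 0 7.7 0; 0 -4 -16 0 8.1 0
3 -5 -17 0 8.2 0; 4 -5 -16 0 8.4 0; 6 -5 -16 0 8.4 0; 8 -5 -16 0 8.4 0; 9 -5 -13 0 8.4 0
11 -5 -13 0 8.2 0; 12 -5 -11 0 8.1 0; 12 -5 -9 0 7.7 0; 13 -4 -7 0 7.4 0; 12 -4 -6 0 7 0
12 -4 -4 0 6.5 0; 12 -4 -3 0 5.9 0; 10 -3 -2 0 5.4 0; 9 -3 -1 0 4.6 0; 8 -2 0 0 3.9 0
5 -2 0 0 3 0
```

```bash
python3 -m crank '-4 -3 -5 0 3 0; -5 -5 -7 0 3.9 0; -5 -6 -8 0 4.6 0; -5 -6 -9 0 5.4 0; -6 -6 -12 0 5.9 0'; python3 -m crank '-4 -6 -12 0 6.5 0; -4 -6 -14 0 7 0; -3 -6 -15 0 7.4 0; -1 -6 -16 0 7.7 0; 0 -6 -16 0 8.1 0'; python3 - <<'E'
from h import *
cv2.imwrite('pics/s4.png',camera('side')[:,:,::-1])
print(get_state()['q'])
E
```

```text
t: 12.55
eef_pos: [0.5356, 0.1158, 0.2608]
ee_rot: [[0.906, 0.0, -0.424], [0.424, 0.0, 0.906], [0.0, -1.0, 0.0]]
ft_force: [0.4, -0.3, -4.7]
finger_gap: 0.035
t: 13.18
eef_pos: [0.5373, 0.041, 0.2908]
ee_rot: [[0.979, 0.0, 0.203], [-0.203, 0.0, 0.979], [0.0, -1.0, 0.0]]
ft_force: [0.3, -0.1, -4.3]
finger_gap: 0.0353
[ 28.23835582  14.49677799 -43.46212386  85.77750483  10.07514188
  83.64676355  62.30003021]
```

View pics/s4.png

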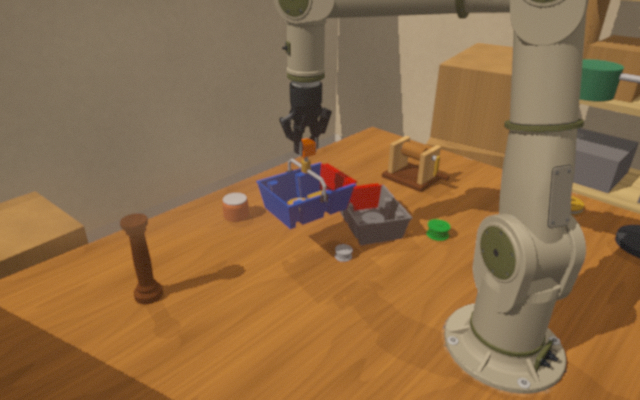

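```bash
python3 -m crank '3 -6 -17 0 8.2 0; 4 -6 -16 0 8.4 0; 6 -5 -16 0 8.4 0; 8 -5 -16 0 8.4 0; 9 -5 -13 0 8.4 0'; python3 -m crank '11 -4 -13 0 8.2 0; 12 -3 -11 0 8.1 0; 12 -2 -9 0 7.7 0; 13 -1 -7 0 7.4 0; 12 0 -6 0 7 0'; python3 -m crank '12 0 -4 0 6.5 0; 12 0 -3 0 5.9 0; 10 0 -2 0 5.4 0; 9 0 -1 0 4.6 0; 8 0 0 0 3.9 0'; python3 - <<'E'
from plan import *
s=get_state();print(s['q'])
# grey side view crop
im=cv2.imread('pics/side0.png');c=cv2.resize(im[170:250,325:420],None,fx=7,fy=7,interpolation=cv2.INTER_CUBIC);cv2.imwrite('pics/c3.png',c)
E
```

```text
t: 13.85
eef_pos: [0.5272, -0.0424, 0.3176]
ee_rot: [[0.597, 0.0, 0.802], [-0.802, -0.0, 0.597], [0.0, -1.0, 0.0]]
ft_force: [0.1, 0.4, -5.0]
finger_gap: 0.0355
t: 14.48
eef_pos: [0.5066, -0.1158, 0.3274]
ee_rot: [[-0.03, 0.0, 1.0], [-1.0, 0.0, -0.03], [-0.0, -1.0, 0.0]]
ft_force: [0.1, 0.1, -4.3]
finger_gap: 0.0351
t: 15.1
eef_pos: [0.4861, -0.1636, 0.3273]
ee_rot: [[-0.468, 0.0, 0.884], [-0.884, 0.0, -0.468], [-0.0, -1.0, 0.0]]
ft_force: [-0.0, -0.0, -3.9]
finger_gap: 0.0349
[ 36.99033329   7.89304216 -24.70466352  86.13748825   3.290787
  86.68385066 -15.60373949]
```

View pics/c3.png

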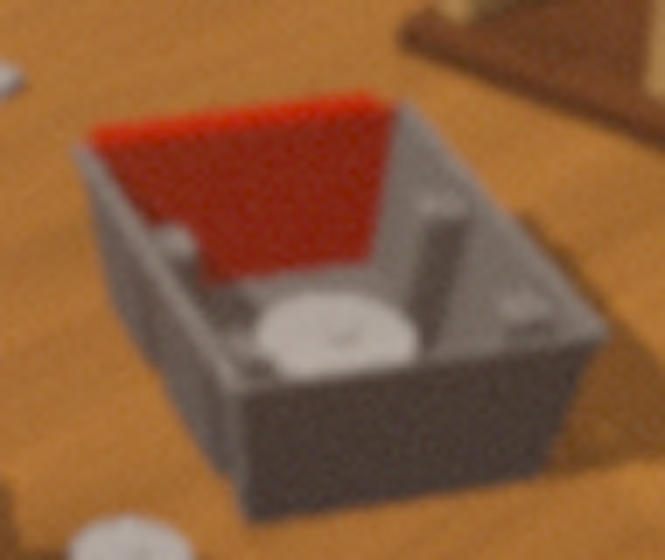

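```bash
python3 - <<'E'
from plan import *
from scipy.optimize import least_squares
im=cv2.imread('pics/top0.png')
c=cv2.resize(im[180:275,325:415],None,fx=6.2,fy=6.2,interpolation=cv2.INTER_CUBIC);cv2.imwrite('pics/c4.png',c)
M=np.array([(-.1,.075,.075),(-.1,-.075,.075),(.1,-.075,.075),(.1,.075,.075)])
obs={'top':[(u/3.8+209.6,v/3.8+159.6) for u,v in [(465,322),(632,417),(753,200),(585,107)]],
'side':[(u/7+324.6,v/7+169.6) for u,v in [(240,388),(605,335),(405,100),(82,148)]]}
obs['side']=[obs['side'][0],obs['side'][1],obs['side'][2],obs['side'][3]]
for use in (['top'],['side'],['top','side']):
    def f(x,full=False):
        r=[]
        for n in use:
            P=camera_params(n)
            for X,o in zip(M,obs[n]): r.append(proj(P,Rz(x[2])@X+[x[0],x[1],0])-o)
        return np.concatenate(r)
    s=least_squares(f,[.484,-.168,-.53]);print(use,s.x[:2].round(4),np.degrees(s.x[2]).round(2),s.fun.round(1))
P=camera_params('wrist');np.save('Pw5.npy',P,allow_pickle=True)
cv2.imwrite('pics/w5.png',camera('wrist')[:,:,::-1])
cv2.imwrite('pics/t5.png',camera('top')[:,:,::-1])
E
```

```text
['top'] [ 0.4816 -0.1686] -30.56 [-0.8  1.1 -0.4  1.   0.5 -0.9  0.6 -1.2]
['side'] [ 0.4825 -0.1657] -30.21 [ 0.1  0.3  0.1  0.1  0.2  0.1 -0.4 -0.7]
['top', 'side'] [ 0.4824 -0.1676] -30.43 [-1.1  0.9 -0.7  0.8  0.1 -1.3  0.2 -1.5  0.4  0.   0.4 -0.1  0.7 -0.1
  0.1 -0.9]
```

View pics/w5.png

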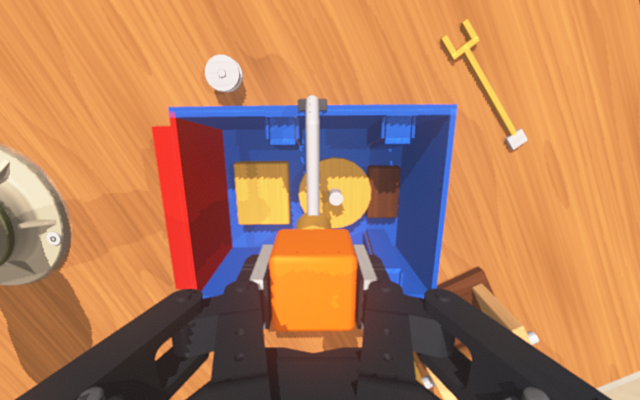

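View pics/c4.png

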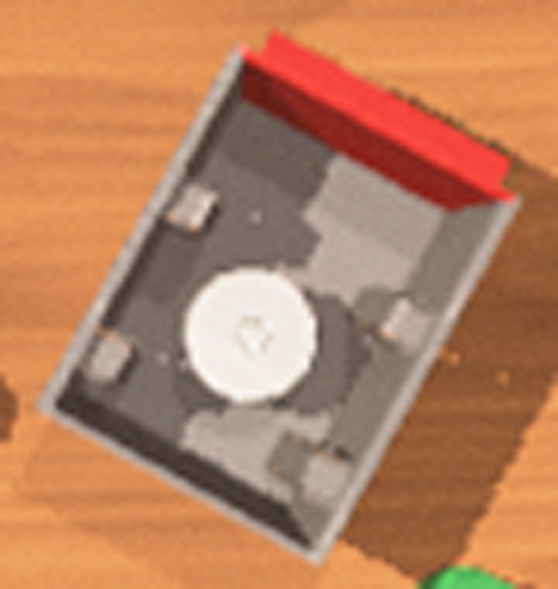

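```bash
python3 - <<'E'
from plan import *
from scipy.optimize import least_squares
M=np.array([(-.1,.075,.075),(-.1,-.075,.075),(.1,-.075,.075),(.1,.075,.075)])
obs={'top':[(u/6.2+324.6,v/6.2+179.6) for u,v in [(40,408),(320,563),(522,200),(239,43)]],
'side':[(u/7+324.6,v/7+169.6) for u,v in [(240,388),(605,335),(405,98),(80,145)]]}
for use in (['top'],['side'],['top','side']):
    def f(x):
        return np.concatenate([proj(camera_params(n),Rz(x[2])@X+[x[0],x[1],0])-o for n in use for X,o in zip(M,obs[n])])
    s=least_squares(f,[.484,-.168,-.53]);print(use,s.x[:2].round(4),np.degrees(s.x[2]).round(2),s.fun.round(1))
P=camera_params('top')
# shoulders tops: crop centres
S=[(192,210),(110,357),(405,322),(326,473)]
W=np.array([at_z(P,u/6.2+324.6,v/6.2+179.6,.068)[:2] for u,v in S]);print(W.round(4))
a=np.radians(-30.5);print('origin from shoulders',(W.mean(0)-Rz(a)[:2,:2]@[-.02,0]).round(4),[np.degrees(np.arctan2(*(W[i]-W[i+1])[::-1])).round(1) for i in (0,2)],np.linalg.norm(W[0]-W[1]))
# blue pose from top pic t5 & wrist
s=get_state();print(s['t'],s['eef_pos'],np.degrees(np.arctan2(s['ee_rot'][1,2],s['ee_rot'][0,2])))
im=cv2.imread('pics/t5.png');c=cv2.resize(im[160:280,300:430],None,fx=5,fy=5,interpolation=cv2.INTER_CUBIC);cv2.imwrite('pics/c5.png',c)
E
```

```text
['top'] [ 0.4812 -0.1686] -30.25 [ 0.2  0.4 -0.5  0.1 -0.6 -0.6  0.8  0.1]
['side'] [ 0.4831 -0.1662] -30.18 [ 0.1  0.2  0.  -0.1  0.1  0.3 -0.2 -0.4]
['top', 'side'] [ 0.4823 -0.1676] -30.25 [-0.1  0.  -0.8 -0.3 -0.9 -1.   0.4 -0.2  0.6  0.1  0.5 -0.1  0.6  0.2
  0.4 -0.5]
[[ 0.5265 -0.128 ]
 [ 0.457  -0.087 ]
 [ 0.4707 -0.2289]
 [ 0.3993 -0.1892]]
origin from shoulders [ 0.4806 -0.1684] [np.float64(-30.5), np.float64(-29.1)] 0.08069026026657818
15.2 [ 0.48595492 -0.16433708  0.32734706] -27.91249864702756
```

View pics/c5.png

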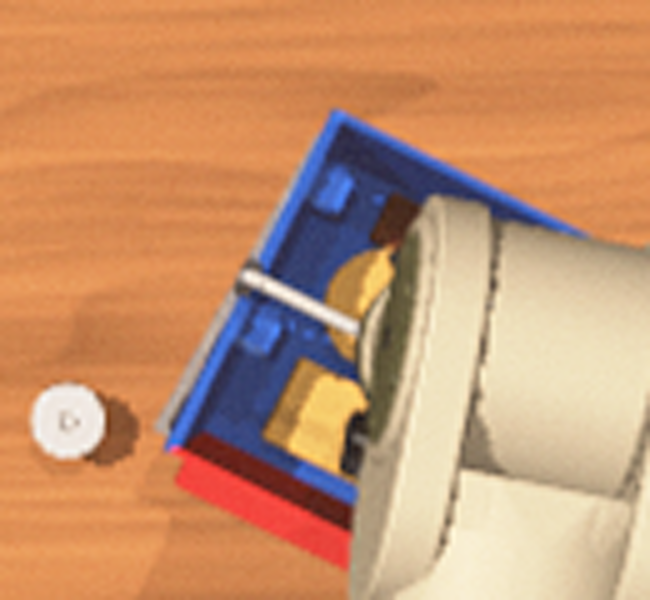

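```bash
python3 - <<'E'
from plan import *
from scipy.optimize import least_squares
P=np.load('Pw5.npy',allow_pickle=True).item()
M=np.array([(.1,.075,.075),(-.1,.075,.075),(-.1,-.075,.075),(0,.083,.112),(0,-.083,.112)])
s=get_state();p=s['eef_pos']
# which side is +y? red left in img; top edge
for sg in (1,-1):
    obs=[(170,107),(456,105),(437,299),(313,97)]
    MM=M[:4]*[1,sg,1]
    def f(x): return np.concatenate([proj(P,Rz(x[2])@X+[x[0],x[1],x[3]])-o for X,o in zip(MM,obs)])
    r=least_squares(f,[p[0],p[1],np.radians(152),.15]);print(sg,r.x[:2].round(4),np.degrees(r.x[2]).round(2),r.x[3].round(4),r.fun.round(1))
print(p)
L=path(p,-27.9,np.array([.482,-.167,p[2]]),-30.3,2)+path([.482,-.167,p[2]],-30.3,[.482,-.167,.262],-30.3,5)
rows(L)
E
```

```text
1 [ 0.5715 -0.1399] 90.63 -0.0399 [ 103.4  -27.1 -111.6  106.3    4.9 -137.6   -7.9   58.6]
-1 [ 0.4875 -0.1652] 152.63 0.1594 [-0.6  3.5  1.5  2.8 -1.4 -1.6  0.3 -4.1]
[ 0.48595492 -0.16433708  0.32734706]
2 0 -1 0 1.2 0; 2 0 -1 0 1.2 0; 0 9 0 0 0 0; 0 15 0 0 0 0; 0 17 0 0 0 0
0 15 0 0 0 0; 0 9 0 0 0 0
```

```bash
python3 -m crank '3 0 -2 0 1.2 0; 2 0 -1 0 1.2 0; 0 9 0 0 0 0; 0 15 0 0 0 0; 0 17 0 0 0 0';python3 -m crank '0 14 0 0 0 0; 0 9 0 0 0 0; 0 4 0 0 0 0; 0 0 0 0 0 0; 0 0 0 0 0 0'; python3 - <<'E'
from plan import *
s=get_state();print(s['eef_pos'],np.degrees(np.arctan2(s['ee_rot'][1,2],s['ee_rot'][0,2])))
for n in('wrist','top','side'):
    cv2.imwrite(f'pics/{n}6.png',camera(n)[:,:,::-1])
im=cv2.imread('pics/side6.png');c=cv2.resize(im[90:260,300:440],None,fx=3.5,fy=3.5,interpolation=cv2.INTER_CUBIC);
im=cv2.imread('pics/top6.png');d=cv2.resize(im[165:285,310:420],None,fx=3.5,fy=3.5,interpolation=cv2.INTER_CUBIC)
o=np.zeros((max(c.shape[0],d.shape[0]),c.shape[1]+d.shape[1],3),np.uint8)[:, :800];o[:c.shape[0],:c.shape[1]]=c;o[:d.shape[0],c.shape[1]:]=d[:,:800-c.shape[1]]
cv2.imwrite('pics/c6.png',o)
E
```

```text
t: 15.82
eef_pos: [0.481, -0.1663, 0.2848]
ee_rot: [[-0.503, -0.001, 0.864], [-0.864, 0.0, -0.503], [0.0, -1.0, -0.001]]
ft_force: [-0.0, -1.0, -3.3]
finger_gap: 0.0352
t: 16.45
eef_pos: [0.4815, -0.1665, 0.2599]
ee_rot: [[-0.503, 0.001, 0.864], [-0.864, -0.0, -0.503], [-0.0, -1.0, 0.001]]
ft_force: [-0.1, 0.2, -4.2]
finger_gap: 0.0349
[ 0.48152787 -0.16652915  0.25989779] -30.210074796746742
```

View pics/c6.png

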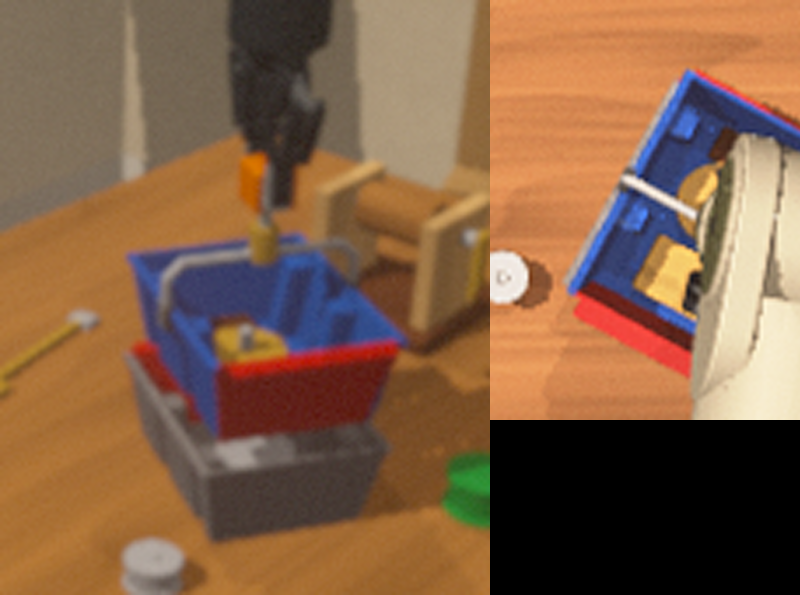

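View pics/wrist6.png

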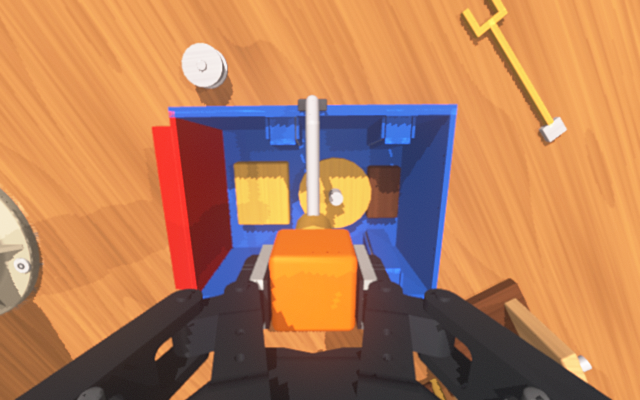

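```bash
python3 - <<'E'
from plan import *
from scipy.optimize import least_squares
P=camera_params('side')
M=np.array([(-.1,-.075,.075),(.1,-.075,.075),(.1,.075,.075),(-.1,.075,.075)])
# image: left-far (128,255), far-right(305,238), right-near(403,345), left-near(218,372); red end near
obs=[(u/3.5+299.6,v/3.5+89.6) for u,v in [(128,255),(218,374),(404,345),(306,237)]]
def f(x): return np.concatenate([proj(P,Rz(x[2])@X+[x[0],x[1],x[3]])-o for X,o in zip(M,obs)])
r=least_squares(f,[.48,-.167,np.radians(150),.09]);print(r.x[:2].round(4),np.degrees(r.x[2]).round(2),r.x[3].round(4),r.fun.round(1))
E
```

```text
[ 0.4715 -0.1543] 149.54 0.0979 [ 0.9  0.2 -0.7 -0.5  0.9  0.5 -1.1 -0.2]
```

```bash
python3 - <<'E'
from plan import *
from scipy.optimize import least_squares
P=camera_params('side')
M=np.array([(-.1,-.075,.075),(.1,-.075,.075),(.1,.075,.075),(-.1,.075,.075)])
obs=[(u/3.5+299.6,v/3.5+89.6) for u,v in [(128,255),(218,374),(404,345),(306,237)]]
for z in (.088,.09,.092):
    def f(x): return np.concatenate([proj(P,Rz(x[2])@X+[x[0],x[1],z])-o for X,o in zip(M,obs)])
    r=least_squares(f,[.48,-.167,np.radians(150)]);print(z,r.x[:2].round(4),np.degrees(r.x[2]).round(2),r.fun.round(1))
for n in('side','top','wrist'):
  for th in ['scale_tote','scale_tote_red','lower_tote','lower_tote_red','scale_grip']:
    print(n,th,[(d['p'],np.round(d['location'],4)) for d in spot_point(th,n)][:2])
E
```

```text
0.088 [ 0.4827 -0.1697] 149.64 [ 1.5  0.5 -0.4 -0.7  0.2  0.4 -1.4  0.2]
0.09 [ 0.4804 -0.1666] 149.62 [ 1.4  0.5 -0.4 -0.7  0.4  0.4 -1.3  0.1]
0.092 [ 0.4782 -0.1635] 149.6 [ 1.3  0.4 -0.5 -0.6  0.5  0.4 -1.3  0. ]
side scale_tote [(0.72, array([ 0.4807, -0.1676,  0.0921])), (0.46, array([ 0.6637,  0.4354, -0.0033]))]
side scale_tote_red [(0.89, array([ 0.3961, -0.1207,  0.1659]))]
side lower_tote [(0.61, array([ 0.4869, -0.1652, -0.0037])), (0.42, array([ 0.4679, -0.1596,  0.0046]))]
side lower_tote_red [(0.71, array([ 0.5654, -0.2136,  0.0685]))]
side scale_grip [(0.68, array([ 8.042e-01,  7.270e-02, -1.000e-04])), (0.44, array([ 0.4795, -0.1673,  0.2649]))]
top scale_tote [(0.78, array([ 0.4819, -0.1684,  0.0933]))]
top scale_tote_red [(0.85, array([ 0.3994, -0.1221,  0.1662]))]
top lower_tote [(0.19, array([ 0.3959, -0.121 ,  0.1652]))]
top lower_tote_red [(0.49, array([ 0.5653, -0.214 ,  0.074 ]))]
top scale_grip [(0.24, array([ 0.4823, -0.1678,  0.0916]))]
wrist scale_tote [(0.89, array([ 0.4805, -0.1675,  0.0887]))]
wrist scale_tote_red [(0.75, array([ 0.3984, -0.1187,  0.1631]))]
wrist lower_tote []
wrist lower_tote_red []
wrist scale_grip [(0.67, array([ 0.4781, -0.1669,  0.2658]))]
```

```bash
python3 -m crank '0 2 1 0 0 0; 0 4 0 0 0 0; 0 5 0 0 0 0; 0 4 0 0 0 0; 0 3 0 0 0 0';python3 -m crank '0 2 0 0 0 0; 0 2 0 0 0 0; 0 2 0 0 0 0; 0 2 0 0 0 0; 0 2 0 0 0 0'; python3 -m crank '0 2 0 0 0 0; 0 2 0 0 0 0; 0 2 0 0 0 0;0 0 0 0 0 0; 0 0 0 0 0 0'; python3 - <<'E'
from plan import *
im=camera('side');cv2.imwrite('pics/side7.png',im[:,:,::-1])
for th in ['scale_tote','scale_tote_red','lower_tote_red']:
    print(th,[(d['p'],np.round(d['location'],4)) for d in spot_point(th,'side')][:2])
cv2.imwrite('pics/c7.png',cv2.resize(im[110:250,310:430,::-1],None,fx=4.2,fy=4.2,interpolation=cv2.INTER_CUBIC))
E
```

```text
t: 17.98
eef_pos: [0.482, -0.1669, 0.2409]
ee_rot: [[-0.503, -0.0, 0.864], [-0.864, 0.0, -0.503], [-0.0, -1.0, -0.0]]
ft_force: [-0.1, 0.9, -4.7]
finger_gap: 0.035
t: 18.6
eef_pos: [0.4822, -0.167, 0.2313]
ee_rot: [[-0.503, 0.0, 0.864], [-0.864, -0.0, -0.503], [-0.0, -1.0, 0.0]]
ft_force: [-1.2, -0.5, -3.6]
finger_gap: 0.0349
t: 19.23
eef_pos: [0.4822, -0.167, 0.2254]
ee_rot: [[-0.503, 0.0, 0.864], [-0.864, -0.0, -0.503], [-0.0, -1.0, 0.0]]
ft_force: [0.8, -0.8, -2.0]
finger_gap: 0.0351
scale_tote [(0.85, array([ 0.4814, -0.1722,  0.0675]))]
scale_tote_red []
lower_tote_red [(0.26, array([ 0.4841, -0.1635,  0.2291]))]
```

View pics/c7.png

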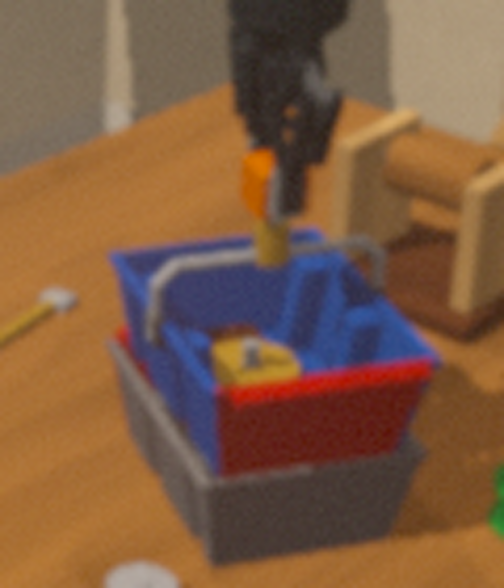

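```bash
python3 -m crank '0 1 0 0 0 0; 0 1 0 0 0 0; 0 1 0 0 0 0;0 1 0 0 0 0; 0 0 0 0 0 0'; python3 -m crank '0 0 0 0 0 0; 0 0 0 0 0 0'
```

```text
t: 20.05
eef_pos: [0.4822, -0.167, 0.2213]
ee_rot: [[-0.503, 0.0, 0.864], [-0.864, 0.0, -0.503], [-0.0, -1.0, 0.0]]
ft_force: [0.5, -0.8, -1.7]
finger_gap: 0.0351
t: 20.3
eef_pos: [0.4822, -0.167, 0.2214]
ee_rot: [[-0.503, 0.0, 0.864], [-0.864, -0.0, -0.503], [-0.0, -1.0, 0.0]]
ft_force: [0.7, -0.7, -1.8]
finger_gap: 0.0346
```

```bash
python3 -m crank '0 1 0 0 0 0; 0 0 0 0 0 0; 0 0 0 0 0 0' 42 20; python3 -m crank '0 0 0 0 0 0; 0 0 0 0 0 0; 0 0 0 0 0 0; 0 0 0 0 0 0' 65; python3 - <<'E'
from plan import *
P=camera_params('wrist');np.save('Pw8.npy',P,allow_pickle=True)
cv2.imwrite('pics/w8.png',camera('wrist')[:,:,::-1])
im=camera('side');cv2.imwrite('pics/side8.png',im[:,:,::-1])
cv2.imwrite('pics/c8.png',cv2.resize(im[110:250,310:430,::-1],None,fx=4.2,fy=4.2,interpolation=cv2.INTER_CUBIC))
E
```

```text
t: 20.68
eef_pos: [0.4821, -0.1669, 0.2204]
ee_rot: [[-0.503, 0.0, 0.864], [-0.864, 0.0, -0.503], [-0.0, -1.0, -0.0]]
ft_force: [-0.2, 0.2, -0.4]
finger_gap: 0.0419
t: 21.18
eef_pos: [0.4821, -0.167, 0.2203]
ee_rot: [[-0.503, 0.0, 0.864], [-0.864, 0.0, -0.503], [-0.0, -1.0, 0.0]]
ft_force: [1.0, 0.2, -0.6]
finger_gap: 0.0647
```

View pics/c8.png

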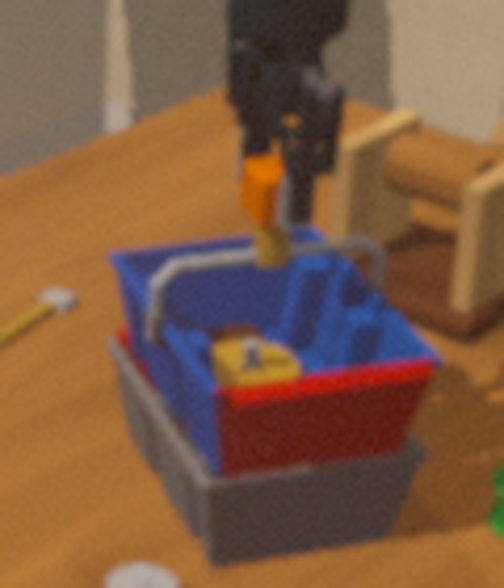

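View pics/w8.png

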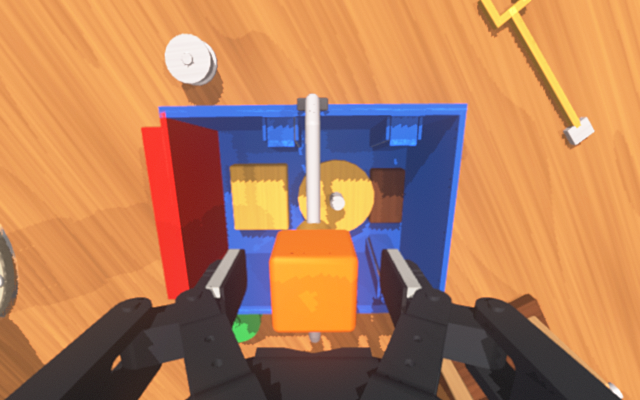

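Released: the orange grip (px 272–357) stands clear between the pads (px 240 and 390), and nothing moved on letting go. Retreating straight up.

```bash
python3 -m crank '0 -5 0 0 0 0; 0 -10 0 0 0 0; 0 -18 0 0 0 0; 0 -25 0 0 0 0; 0 -30 0 0 0 0'; python3 -m crank '0 -30 0 0 0 0; 40 -20 0 0 0 0; 50 -10 0 0 0 0; 0 0 0 0 0 0; 0 0 0 0 0 0'; python3 - <<'E'
from plan import *
for n in('side','top'):
    im=camera(n);cv2.imwrite(f'pics/{n}9.png',im[:,:,::-1])
    for th in ['scale_tote','scale_grip','scale_tote_red','lower_tote','lower_tote_red']:
        print(n,th,[(d['p'],np.round(d['location'],4)) for d in spot_point(th,n)][:2])
    if n=='side': c=cv2.resize(im[110:250,310:430,::-1],None,fx=4.2,fy=4.2,interpolation=cv2.INTER_CUBIC);cv2.imwrite('pics/c9.png',c)
print(get_state()['t'],get_state()['eef_pos'])
E
```

```text
t: 21.9
eef_pos: [0.4819, -0.1669, 0.3096]
ee_rot: [[-0.503, 0.0, 0.864], [-0.864, 0.0, -0.503], [-0.0, -1.0, -0.0]]
ft_force: [-0.3, 0.0, -0.6]
finger_gap: 0.065
t: 22.52
eef_pos: [0.437, -0.2443, 0.3688]
ee_rot: [[-0.503, 0.001, 0.864], [-0.864, 0.0, -0.503], [-0.001, -1.0, 0.001]]
ft_force: [0.5, -0.2, -0.6]
finger_gap: 0.0649
side scale_tote [(0.94, array([ 0.4822, -0.1678,  0.0663])), (0.49, array([ 0.4879, -0.1638, -0.0007]))]
side scale_grip [(0.7, array([ 0.4829, -0.1635,  0.2258]))]
side scale_tote_red [(0.71, array([ 0.4818, -0.1656,  0.2246])), (0.62, array([ 0.3957, -0.1188,  0.1428]))]
side lower_tote [(0.56, array([ 0.4842, -0.1641, -0.0029]))]
side lower_tote_red []
top scale_tote [(0.83, array([ 0.4834, -0.1687,  0.0662]))]
top scale_grip [(0.68, array([ 0.4794, -0.168 ,  0.2257]))]
top scale_tote_red [(0.81, array([ 0.3974, -0.1212,  0.1399])), (0.15, array([ 0.5666, -0.5066, -0.0019]))]
top lower_tote []
top lower_tote_red [(0.59, array([ 0.5645, -0.2133,  0.0717]))]
23.125 [ 0.43684775 -0.24466944  0.36828655]
```

View pics/c9.png

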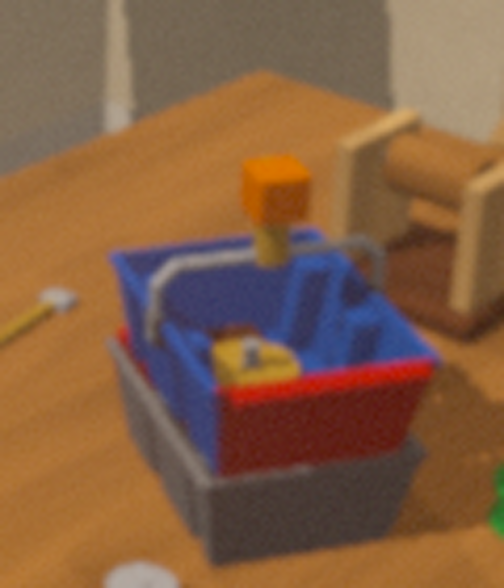

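View pics/top9.png

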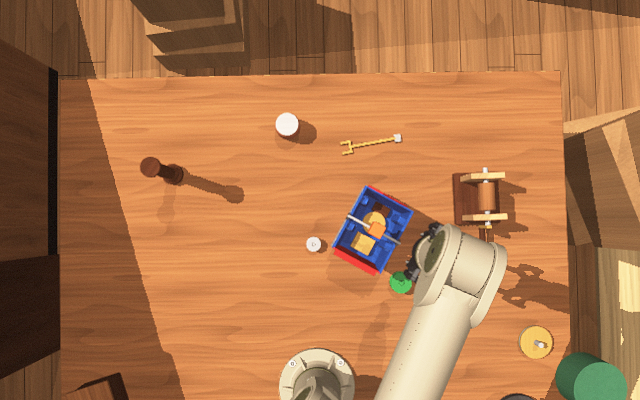

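```bash
python3 - <<'E'
from plan import *
from scipy.optimize import least_squares
im=cv2.imread('pics/top9.png');c=cv2.resize(im[180:280,325:420],None,fx=6,fy=6,interpolation=cv2.INTER_CUBIC);cv2.imwrite('pics/c10.png',c)
im=cv2.imread('pics/side9.png')
cv2.imwrite('pics/c11.png',cv2.resize(im[160:250,330:420],None,fx=6.6,fy=6.6,interpolation=cv2.INTER_CUBIC))
E
```

```text
(no output)
```

View pics/c10.png

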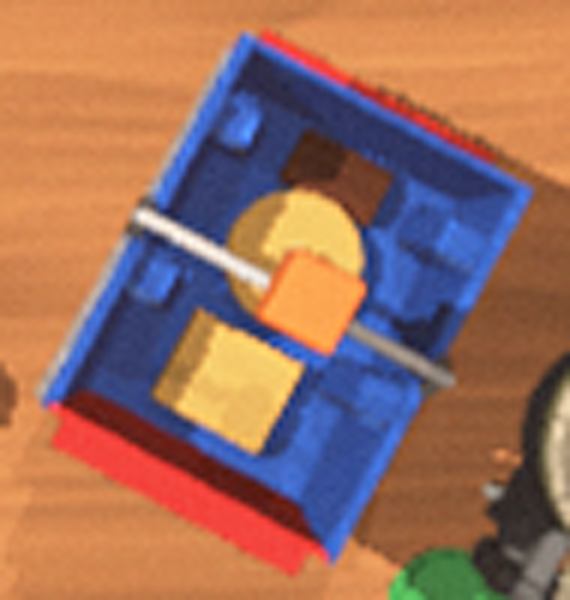

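View pics/c11.png

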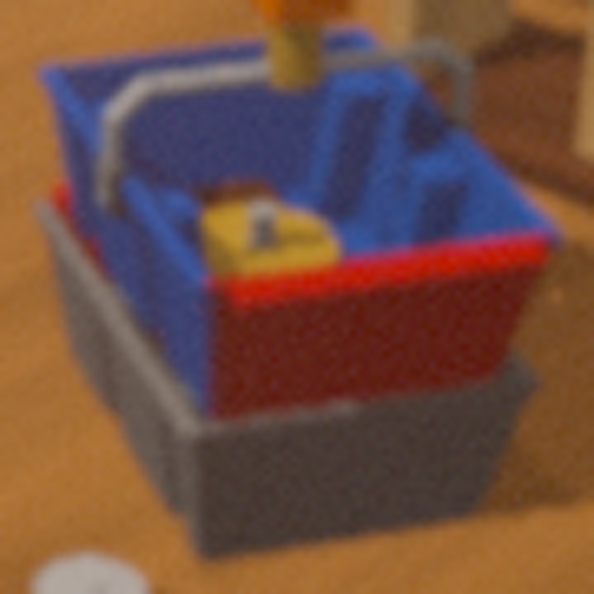

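```bash
python3 - <<'E'
from plan import *
from scipy.optimize import least_squares
M=np.array([(-.1,-.075,.075),(.1,-.075,.075),(.1,.075,.075),(-.1,.075,.075)])
# identify: -y side is toward +y world? red end near robot
t=[(247,36),(45,403),(333,562),(532,188)]
s=[(42,68),(210,292),(556,238),(372,33)]
O={'top':[(u/6+324.6,v/6+179.6) for u,v in t],'side':[(u/6.6+329.6,v/6.6+159.6) for u,v in s]}
def f(x): 
    Rm=Rz(x[2])@R.from_rotvec([x[4],x[5],0]).as_matrix()
    return np.concatenate([proj(camera_params(n),Rm@X+[x[0],x[1],x[3]])-o for n in O for X,o in zip(M,O[n])])
r=least_squares(f,[.482,-.167,np.radians(150),.068,0,0]);print(r.x[[0,1,3]].round(4),np.degrees(r.x[[2,4,5]]).round(2),r.fun.round(1))
# other objects moved?
a=cv2.imread('pics/top0.png').astype(int);b=cv2.imread('pics/top9.png').astype(int)
d=np.abs(a-b).max(2)
for n,(x0,y0,x1,y1) in dict(tin=(270,105,305,145),rod=(335,128,408,158),jig=(445,165,512,220),col=(135,150,185,190),spool=(303,234,324,254)).items(): print(n,(d[y0:y1,x0:x1]>40).sum())
E
```

```text
[ 0.4812 -0.1694  0.0659] [ 1.4997e+02  4.2000e-01 -7.0000e-02] [ 0.4 -0.7  0.1  0.3 -1.1 -0.4 -0.4 -0.4  1.5  0.4  0.1 -0.2  0.9  0.1
 -0.9 -0.4]
tin 0
rod 0
jig 0
col 0
spool 64
```

```bash
python3 - <<'E'
from plan import *
a=cv2.imread('pics/top0.png');b=cv2.imread('pics/top9.png')
for i in (a,b):
    g=i[236:252,304:322].min(2)>170; y,x=np.nonzero(g); print(x.mean()+304,y.mean()+236,g.sum())
    h=i[270:296,385:405].astype(int); g=(h[:,:,1]-h[:,:,2]>60); y,x=np.nonzero(g);print('green',x.min(),y.min(),y.max())
job_done()
E
```

```text
313.1796407185629 243.59281437125748 167
green 5 2 22
313.1158536585366 243.5487804878049 164
green 5 5 22
the job is handed in; nothing more can be done
```

The blue tote is weighed, turned and stacked on the grey tote's shoulders. I handed the job in at about 23 s of the 51 s allowed.

**Weighing:** I pinched the orange grip, lifted the tote until it hung about 65 mm clear of the bench, and held it still for about 3.5 s. The wrist read roughly 5 N. I then turned it about 168°, so its red end lies over the grey tote's plain end, and lowered it until the scale was nearly slack before letting go. The retreat left the gripper well clear, with no force on the wrist.

**Last checks:**
- **Stacking:** a fit to the side and top pictures puts the underside at 66 mm, against 68 mm for the shoulders. The tilt is about 0.4°, and the tote is turned about 180° to the grey one. The pictures show it inside the rim all round, and the centres agree within about 2 mm.
- **Grey tote and barrel:** the networks still found the grey tote where it was at the start. The gut barrel is hidden under the blue tote, so I could not see it. I judge it clear only from the seating height.
- **Other things on the bench:** the tin, rod, jig and column showed no change in the top picture. The small silver spool's patch showed some changed pixels, but its centre moved less than 0.1 px, so I took that as a moved shadow. The green spool also appears unmoved, though its visible edge shifted by 3 px, probably because the arm or its shadow partly covers it.

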